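# Swap the bottles between the warmer and the cool holder

### The job

The two bottles stand in each other's places: the big teal bottle of enzyme cleaner has to stand in the warmer (the well with the orange ring), and the small white oil bottle with the red spout in the unheated holder (the well with the blue ring), there too standing in the grey adapter cup that makes the wide well fit it. Swap them, adapter cup included, with everything upright and fully down in its well; the steel tray or the free worktop may serve to put things aside meanwhile. Do not tip the bottles, and leave the timer, the yellow-lidded jar and the green carton where they are.

Things in the scene. Friction and masses are not known exactly. Their poses are not given: they have to be found in the camera images.
- warmer: Bottle warmer, fixed: round white well, 117 mm across, ORANGE ring on the lip, a control pod (66 mm wide, 35 mm high, reaching 82 mm from the axis) on its -x side. Origin: on the well's axis at the worktop, z up. Bore 70 mm, flared to 80 mm over the top 14 mm; floor 10 mm, lip 46 mm, top of ring 49 mm above the origin. At the start it holds the adapter cup with the oil bottle in it.
- cool_holder: Unheated holder, fixed: the same white well, 117 mm across, with a BLUE ring on the lip and no pod. Origin: on the well's axis at the worktop, z up. Bore 70 mm, flared to 80 mm over the top 14 mm; floor 10 mm, lip 46 mm, top of ring 49 mm above the origin. At the start it holds the teal bottle, without adapter.
- enzyme_bottle: Big teal bottle, white label, white cap (fixed to it): 145 mm tall, body 59 mm across, about 0.33 kg, loose. The cap, 28 mm across, is the topmost 20 mm (124 to 144 mm up) and good to grip from above; a sloping shoulder lies below it. Origin: centre of the underside, z up the bottle. Too wide for the adapter cup.
- oil_bottle: Small white bottle with a red pointed spout: 92 mm tall, about 0.06 kg, loose; round body 37 mm across up to 62 mm with its shoulder at the top. Grip it round the body, 28 to 50 mm above its underside, the part that stands clear of the adapter cup's rim. Origin: centre of the underside, z up the bottle.
- adapter: Grey adapter cup, loose, 54 mm tall, about 0.12 kg: solid foot 60 mm across up to 28 mm, above it a grooved collar 56 mm outside, 47 mm inside. Its inner floor, where the oil bottle stands, is 28 mm above its underside. In a well its rim stands 64 mm above the worktop, 15 mm above the coloured ring: grip the empty cup there, across 56 mm. Origin: centre of the underside, z up, open end up.
- instrument_tray: Shallow steel tray on the worktop, 200 mm (x) by 300 mm (y), rim 18 mm high, fixed. Origin: centre of the underside; the floor is 2 mm up. Where y > -0.025 m in the tray's frame it is empty and serves to put bottles aside; two fixed instruments lie in the rest. (Mind the wall shelf over the far part of the worktop: from 0.61 m ahead of the robot on, 0.53 m up.)
- timer: Bystander: white wind-up timer with a grey dial lying on its back, 70 x 70 x 36 mm, loose. Origin: centre of the underside.
- yellow_jar: Bystander: clear jar with a yellow lid, 40 mm across, 46 mm tall, loose. Origin: centre of the underside.
- green_carton: Bystander: pale green carton, 40 x 63 x 28 mm, loose. Origin: centre of the underside.

How it is judged (in metres and radians):
At the end, for the whole second after the job is handed in: Upright (0.1 rad), at rest, fully down (5 mm): teal bottle in the warmer, within 10 mm of its axis; adapter cup in the unheated holder, within 9 mm of its axis; oil bottle in the cup, within 9 mm of its axis. Timer, jar and carton within 20 mm of where they stood (horizontal distance between enzyme_bottle and warmer below 0.01 m and z of enzyme_bottle in the frame of warmer between 0.005 and 0.015 m and angle between each of enzyme_bottle, adapter, oil_bottle's own z axis and vertical below 0.1 rad and horizontal distance between adapter and cool_holder below 0.009 m and z of adapter in the frame of cool_holder between 0.005 and 0.015 m and horizontal distance between oil_bottle and adapter below 0.009 m and z of oil_bottle in the frame of adapter between 0.023 and 0.033 m and linear speed of each of enzyme_bottle, adapter, oil_bottle below 0.02 m/s and angular speed of each of enzyme_bottle, adapter, oil_bottle below 0.2 rad/s and distance of each of timer, yellow_jar, green_carton from where it was at the start of the episode below 0.02 m); the robot touches nothing.
It fails at once if a bottle is tipped by more than 0.6 rad (angle between any of enzyme_bottle, oil_bottle's own z axis and vertical above 0.6 rad).
It fails at once if a bystander (timer, yellow-lidded jar, green carton) is pushed more than 20 mm from its place (distance of any of timer, yellow_jar, green_carton from where it was at the start of the episode above 0.02 m).
It also fails if it takes over 115 s, if anything falls off the work surface, if the arm or the gripper's body presses on something with over 40 N, if the wrist force passes 120 N, or if a joint passes its speed limit or range.

### The arm

A 7-joint arm with a two-finger parallel gripper is mounted at the origin on a cart in front of the work surface, level with it; the furniture and walls round the work are solid. World frame = base frame: x ahead of the robot, y to its left, z up, the work surface at z = 0. Lengths are in m, angles in degrees, forces in N, time in s.
With the tool pointing down it reaches from about 0.4 to 0.875 m from the base axis. Payload 19.3 kg.
Tool frame: the origin (TCP) lies between the finger pads; the fingertips stand 11 mm ahead of it and the grasp point (between the pads) lies 8 mm behind it; z points along the fingers, y is the line along which they close (so a half turn about z gives the same grasp; the last joint's range is limited). The gripper opens to 85 mm and grips with 20 to 120 N. Pads are 22 mm wide; open, the fingers measure 114 mm over their backs; the gripper's body (76 mm by 85 mm) begins 54 mm behind the grasp point. The pads swing forward as they close: fully open they stand 13 mm farther back than shut.
Start: joints at [-68.996, 29.874, -2.08, 91.645, 1.215, 58.505, -6.463], TCP at [0.264, 0.566, 0.242] pointing down, gripper open.
Joint ranges: [-166.77, 166.77], [-17.47, 122.26], [-85.68, 81.53], [9.62, 139.38], [-72.42, 252.41], [9.2, 110.78], [-144.41, 144.41]. Speed limits (degrees/s): [108.29, 108.29, 136.94, 136.94, 172.46, 172.46, 172.46].

### API

Orientations are given as a 3x3 rotation matrix whose columns are the frame's x, y, z axes.
In Python, from station import telemetry, viewer, manip gives the robot as it stands.
- The arm moves only by the tool carry_out, never from a script. Its argument "steps" is text: rows parted by semicolons, each of 6 numbers parted by spaces: the shift along the tool's x, y, z normalised to -1 to 1, where 1 is 0.2 m, then the turn, a rotation vector about the tool's x, y, z normalised to -1 to 1, where 1 is 180 degrees. In form: tx ty tz rx ry rz; .... A call has 1 to 10 rows; each row is the pose to reach, as a shift and turn from the pose commanded when the call began, along the tool's axes at that moment, turning the shorter way round; what a row does not reach only later rows make up. A row lasts 1/8 s, in which the tool goes at most 62.5 mm and 10.7 degrees, less where a joint would pass 70% of its speed; a pose out of reach is approached as far as the arm can. A call with a number of a shift or a turn outside -1 to 1 is refused whole. A call with a gripper value outside its range is refused whole. "jaw" is the opening, from 0 (shut) to 1 (fully open), set as the call begins (left out, the last holds). The fingers move at their own pace and stop on an object; the grip force is fixed at half the most. Time passes only in rows, so rows that repeat a pose let the fingers close. It gives the time, the measured TCP pose, the force, the opening and the grip force at its end, in the units of the state.
- telemetry.observe(): the state, without advancing time (a new reading comes with each control period).
- viewer.get_image(name): name is "scene" or "top" or "wrist"; returns the picture (384x512x3 uint8, red, green, blue); there is no depth.
- viewer.get_calibration(name): a dict with "camera_matrix" (3x3 intrinsics, pixels), "world_to_cam" (4x4, takes a point from world to camera coordinates). Camera axes: x right, y up, looking along -z (the intrinsics and any distortion apply to the point x, -y, -z); pixel columns grow to the right and rows downward; lengths in m; the calibration is good to about 2 mm. A picture is of the moment at which its call begins: read the wrist's pose just before it. get_calibration takes no time and is no camera call; for the wrist camera it gives the pose at the moment of the call.
- manip.job_done(): hands the job in; it is judged then, once.
The state is a dict: "clock": time; "q": joint angles; "qvel": joint speeds; "joint_efforts": joint torques, N m; "tcp_pos": TCP position; "tool_rot": TCP orientation; "contact_force": force on the tool from outside, world axes, zero at the start; "moment": the same for the moment, N m; "opening": finger opening in m; "grip_force": force on a finger pad.
Only numpy, scipy, OpenCV 4.12 (cv2) and the standard library are available. Lean on these libraries where they do the work, as an engineer would, in place of code of your own. Each camera call takes 0.05 s, during which the arm holds its last target. There are 200 camera calls.

## Working session

There is one attempt and no reset: what is moved stays moved. The work goes in short steps, Python scripts to look and compute and a tool call to move; the robot and the scene stay as the last step left them, time stands still between calls to the robot, and variables do not carry over. Pictures are saved under pics/ and viewed, at most 14 in all, crops included, and the job is handed in when it is done.

Besides the shell and the picture viewer there is one more tool, called after "Request:" as name(argument=value, ...) on one line, values as JSON. carry_out: Moves the arm, as the interface text tells. Its arguments: {"type":"object","properties":{"steps":{"type":"string"},"jaw":{"type":"number"}},"required":["steps"]}

```bash
mkdir -p pics; ls
python3 - <<'E'
from station import telemetry, viewer
import cv2
s=telemetry.observe()
for k in ("clock","tcp_pos","tool_rot","opening","contact_force"): print(k,s[k])
for n in("top","scene"):
    c=viewer.get_calibration(n); print(n,c)
    cv2.imwrite(f"pics/{n}0.png",viewer.get_image(n)[:,:,::-1])
E
```

```text
pics
clock 0.0
tcp_pos [0.26427771 0.56602953 0.2417633 ]
tool_rot [[-9.06118007e-01  4.23024794e-01 -4.26950215e-04]
 [ 4.23025008e-01  9.06117457e-01 -9.98226593e-04]
 [-3.54075554e-05 -1.08512171e-03 -9.99999411e-01]]
opening 0.08522474979880022
contact_force [ 0.25623331 -0.67120541 -0.13230938]
top {'camera_matrix': array([[475.72025132,   0.        , 258.50661287],
       [  0.        , 475.72025132, 193.25169876],
       [  0.        ,   0.        ,   1.        ]]), 'world_to_cam': array([[-0.01485753, -0.99977877, -0.01488809,  0.21648567],
       [ 0.99773831, -0.01580013,  0.06533466, -0.42929563],
       [-0.06555544, -0.01388371,  0.99775234, -1.16640727],
       [ 0.        ,  0.        ,  0.        ,  1.        ]])}
scene {'camera_matrix': array([[366.97283343,   0.        , 254.30767239],
       [  0.        , 366.97283343, 188.50669614],
       [  0.        ,   0.        ,   1.        ]]), 'world_to_cam': array([[-0.44947673, -0.89328624, -0.00321973,  0.37470478],
       [ 0.53471402, -0.27193697,  0.800082  , -0.22631356],
       [-0.7155778 ,  0.35789661,  0.59988202, -0.64397627],
       [ 0.        ,  0.        ,  0.        ,  1.        ]])}
```

View pics/top0.png

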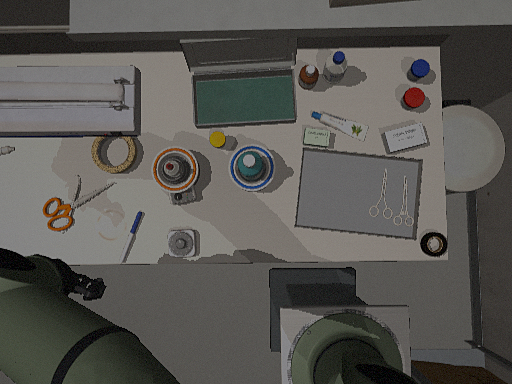

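View pics/scene0.png

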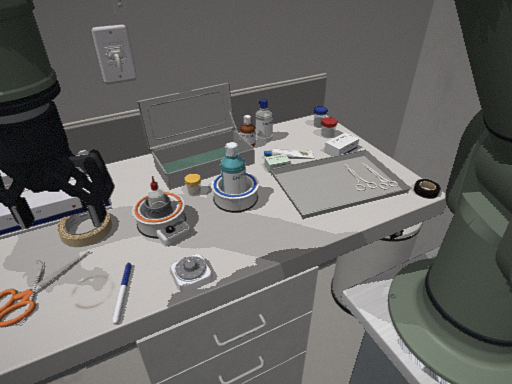

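Top view: orange ring near (176,170), blue ring near (252,168), tray centre near (360,194), jar (218,140), timer (182,242), carton (317,138). I'll fit the rings and check the result on an enlarged crop.

```bash
cat > h.py <<'E'
import numpy as np, cv2
from station import telemetry, viewer
def pix2w(n,uv,z,c=None):
    c=c or viewer.get_calibration(n); K=c["camera_matrix"]; T=c["world_to_cam"]
    d=np.linalg.inv(K)@[uv[0],uv[1],1]; d=T[:3,:3].T@(d*[1,-1,-1]); o=-T[:3,:3].T@T[:3,3]
    return o+d*(z-o[2])/d[2]
def w2pix(n,p,c=None):
    c=c or viewer.get_calibration(n); K=c["camera_matrix"]; T=c["world_to_cam"]
    q=K@((T[:3,:3]@np.asarray(p)+T[:3,3])*[1,-1,-1]); return q[:2]/q[2]
E
python3 - <<'E'
from h import *
im=cv2.imread("pics/top0.png"); h=cv2.cvtColor(im,cv2.COLOR_BGR2HSV)
for nm,lo,hi,box in (("orange",(8,110,90),(20,255,255),(140,135,215,205)),("blue",(100,90,60),(125,255,255),(220,135,285,200))):
    m=cv2.inRange(h,lo,hi); M=np.zeros_like(m); x0,y0,x1,y1=box; M[y0:y1,x0:x1]=m[y0:y1,x0:x1]
    pts=cv2.findNonZero(M); e=cv2.fitEllipse(cv2.convexHull(pts)); print(nm,len(pts),e,pix2w("top",e[0],.049))
for nm,uv,z in (("jar",(218,139),.046),("timer",(182,242),.03),("carton",(317,138),.028),("tcap",(250,159),.154),("tray0",(302,149),.018),("tray1",(423,160),.018),("tray2",(296,227),.018),("tray3",(416,239),.018),("redtip",(171,167),.13)):
    print(nm,pix2w("top",uv,z).round(3))
c=im[120:270,130:350]; cv2.imwrite("pics/c0.png",cv2.resize(c,None,fx=3.6,fy=3.6,interpolation=cv2.INTER_CUBIC))
E
```

```text
orange 276 ((192.93585205078125, 168.49380493164062), (51.60807418823242, 80.8989028930664), 88.10953521728516) [0.49312629 0.367703   0.049     ]
blue 278 ((251.45120239257812, 167.06417846679688), (41.997982025146484, 42.514305114746094), 90.2947998046875) [0.49424926 0.22556362 0.049     ]
jar [0.565 0.306 0.046]
timer [0.315 0.398 0.03 ]
carton [0.566 0.063 0.028]
tcap [0.499 0.226 0.154]
tray0 [0.541 0.1   0.018]
tray1 [ 0.509 -0.199  0.018]
tray2 [0.348 0.119 0.018]
tray3 [ 0.314 -0.175  0.018]
redtip [0.488 0.405 0.13 ]
```

View pics/c0.png

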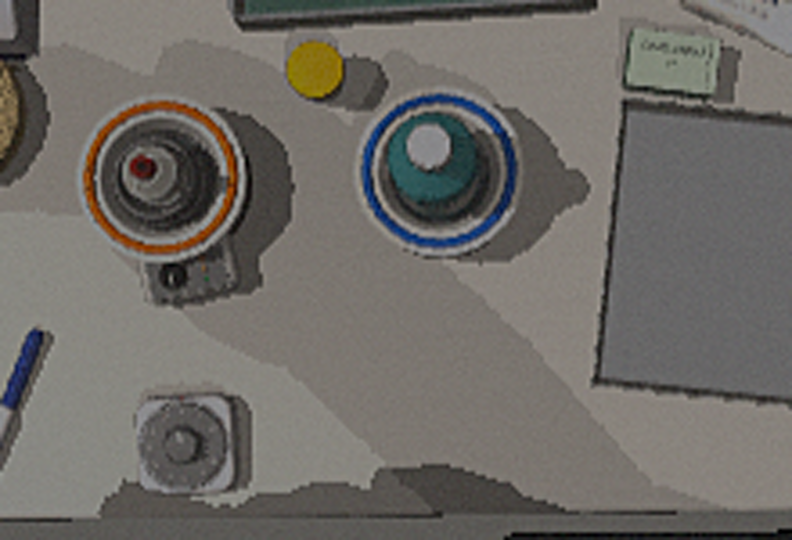

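The enlarged crop confirms the orange ring centre at about (174.7,169) and the blue at (251.6,167). The cap is at (248.8,160.2) and the red tip at (169.1,166.3).

Run:
```python
from h import *
im=cv2.imread("pics/top0.png"); h=cv2.cvtColor(im,cv2.COLOR_BGR2HSV)
m=cv2.inRange(h,(8,110,90),(20,255,255)); M=np.zeros_like(m); M[135:205,145:203]=m[135:205,145:203]
e=cv2.fitEllipse(cv2.convexHull(cv2.findNonZero(M))); print(e,pix2w("top",e[0],.049))
print("cap",pix2w("top",(248.8,160.2),.154),"tip",pix2w("top",(169.1,166.3),.13))
```

```text
((174.80738830566406, 170.2955322265625), (41.32831954956055, 46.960269927978516), 153.2010955810547) [0.4894592  0.41184491 0.049     ]
cap [0.49681039 0.22825547 0.154     ] tip [0.48924844 0.40930425 0.13      ]
```

Request:
carry_out(steps="-0.7 -0.115 0 0 0 0.361; -0.7 -0.115 0 0 0 0.361; -0.7 -0.115 0 0 0 0.361; -0.7 -0.115 0 0 0 0.361; -0.7 -0.115 0 0 0 0.361; -0.7 -0.115 0 0 0 0.361; -0.7 -0.115 0 0 0 0.361; -0.7 -0.115 0 0 0 0.361", jaw=1)

```text
clock: 1.1
tcp_pos: [0.3814, 0.4863, 0.2422]
tool_rot: [[-0.004, 1.0, -0.0], [1.0, 0.004, -0.0], [-0.0, -0.0, -1.0]]
contact_force: [0.5, -0.4, 0.7]
opening: 0.0854
grip_force: 0.0
```

Request:
carry_out(steps="-0.38 0.55 0 0 0 0; -0.38 0.55 0 0 0 0; -0.38 0.55 0 0 0 0; -0.38 0.55 0 0 0 0")

```text
clock: 1.6
tcp_pos: [0.4918, 0.4098, 0.2421]
tool_rot: [[-0.001, 1.0, -0.0], [1.0, 0.001, 0.0], [0.0, -0.0, -1.0]]
contact_force: [-0.7, 0.5, -0.8]
opening: 0.0853
grip_force: 0.0
```

```bash
cat > wr.py <<'E'
import sys; from h import *
s=telemetry.observe(); c=viewer.get_calibration("wrist"); im=viewer.get_image("wrist")[:,:,::-1]
n=sys.argv[1]; cv2.imwrite(f"pics/{n}.png",cv2.resize(im,None,fx=1.5,fy=1.5,interpolation=cv2.INTER_CUBIC)); np.savez(f"pics/{n}.npz",**c)
print(s["clock"],s["tcp_pos"]); T=c["world_to_cam"]; print("cam",-T[:3,:3].T@T[:3,3],-T[2,:3])
E
python3 wr.py w1
```

```text
1.6 [0.49181814 0.40981796 0.24213335]
cam [0.49096346 0.47618174 0.37417096] [-0.00238898 -0.26347825 -0.96466238]
```

View pics/w1.png

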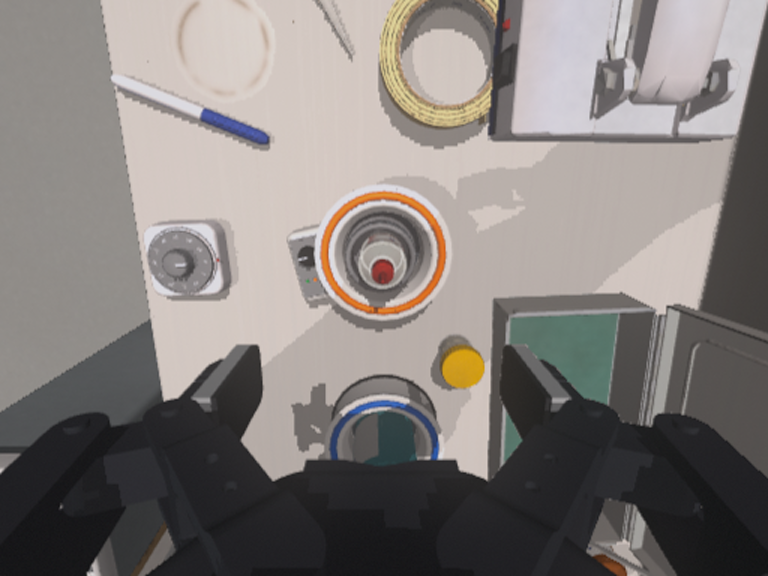

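The wrist view shows the orange ring centred at (383,252) in the 1.5x picture, the red tip at (382,271), the shoulder top at about (382,262), and the jar well clear.

Run:
```python
from h import *
c=dict(np.load("pics/w1.npz")); im=cv2.imread("pics/w1.png"); h=cv2.cvtColor(im,cv2.COLOR_BGR2HSV)
m=cv2.inRange(h,(8,150,120),(18,255,255)); M=np.zeros_like(m); M[175:330,305:460]=m[175:330,305:460]
e=cv2.fitEllipse(cv2.convexHull(cv2.findNonZero(M))); print(e)
f=lambda u,v,z: print(pix2w("wrist",((u+.5)/1.5-.5,(v+.5)/1.5-.5),z,c).round(4))
f(*e[0],.049); f(382,272,.128); f(382,262,.100); f(462,367,.046)
```

```text
((380.81915283203125, 253.1459197998047), (120.1906967163086, 131.1230926513672), 75.45808410644531)
[0.4902 0.4137 0.049 ]
[0.4911 0.4167 0.128 ]
[0.4911 0.4172 0.1   ]
[0.5636 0.3088 0.046 ]
```

Request:
carry_out(steps="0.025 -0.004 0.25 0 0 0; 0.025 -0.004 0.5 0 0 0; 0.025 -0.004 0.7 0 0 0; 0.025 -0.004 0.82 0 0 0; 0.025 -0.004 0.82 0 0 0; 0.025 -0.004 0.82 0 0 0")

```text
clock: 2.4
tcp_pos: [0.4905, 0.4163, 0.0795]
tool_rot: [[-0.001, 1.0, 0.001], [1.0, 0.001, 0.001], [0.001, 0.001, -1.0]]
contact_force: [0.1, -0.6, 0.0]
opening: 0.0856
grip_force: 0.0
```

Request:
carry_out(steps="0 0 0 0 0 0; 0 0 0 0 0 0; 0 0 0 0 0 0; 0 0 0 0 0 0; 0 0 0 0 0 0; 0 0 0 0 0 0", jaw=0.2)

```text
clock: 3.15
tcp_pos: [0.4909, 0.4154, 0.079]
tool_rot: [[0.0, 1.0, 0.0], [1.0, -0.0, 0.001], [0.001, 0.0, -1.0]]
contact_force: [-2.5, -0.1, 9.3]
opening: 0.0336
grip_force: 58.8
```

Request:
carry_out(steps="0 0 -0.02 0 0 0; 0 0 -0.05 0 0 0; 0 0 -0.1 0 0 0; 0 0 -0.15 0 0 0; 0 0 -0.2 0 0 0; 0 0 -0.3 0 0 0; 0 0 -0.4 0 0 0; 0 0 -0.5 0 0 0; 0 0 -0.5 0 0 0")

```text
clock: 4.28
tcp_pos: [0.4914, 0.4158, 0.1806]
tool_rot: [[0.0, 1.0, 0.002], [1.0, -0.0, 0.002], [0.002, 0.002, -1.0]]
contact_force: [-0.0, -0.2, -0.6]
opening: 0.0337
grip_force: 59.6
```

```bash
python3 wr.py w2
python3 - <<'E'
from h import *
im=viewer.get_image("scene")[:,:,::-1]; cv2.imwrite("pics/s2.png",cv2.resize(im[110:290,60:320],None,fx=3,fy=3,interpolation=cv2.INTER_CUBIC))
E
```

```text
4.275 [0.49141485 0.41575638 0.18062297]
cam [0.49028815 0.48184907 0.31282539] [-1.54729977e-04 -2.61321242e-01 -9.65251876e-01]
```

View pics/s2.png

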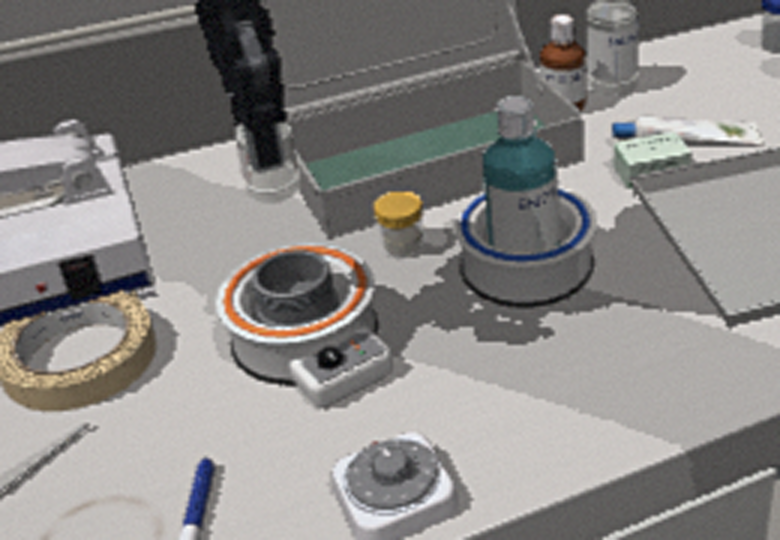

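The oil bottle hangs upright in the gripper (near (265,150)). The cup stayed in the warmer. Next it goes to the tray, high over the teal bottle.

Request:
carry_out(steps="-0.1 0 -0.15 0 0 0; -0.3 0 -0.27 0 0 0; -0.5 0 -0.27 0 0 0; -0.7 0 -0.27 0 0 0; -0.9 0 -0.27 0 0 0; -1 0 -0.27 0 0 0")

```text
clock: 5.12
tcp_pos: [0.4906, 0.2132, 0.232]
tool_rot: [[0.002, 1.0, -0.001], [1.0, -0.002, -0.001], [-0.001, -0.001, -1.0]]
contact_force: [0.4, 0.7, -0.6]
opening: 0.0334
grip_force: 59.8
```

Request:
carry_out(steps="-0.2 0 0 0 0 0; -0.4 0 0 0 0 0; -0.6 0 0 0 0 0; -0.8 -0.05 0 0 0 0; -0.95 -0.1 0 0 0 0; -1 -0.15 0 0 0 0; -1 -0.17 0 0 0 0")

```text
clock: 6.0
tcp_pos: [0.4564, 0.0156, 0.2322]
tool_rot: [[0.0, 1.0, -0.0], [1.0, -0.0, 0.0], [0.0, -0.0, -1.0]]
contact_force: [0.2, -0.1, -0.1]
opening: 0.0336
grip_force: 59.8
```

```bash
python3 wr.py w3
```

```text
6.0 [0.4563565  0.01559016 0.23222863]
cam [0.45553583 0.08192574 0.36427981] [-0.00251551 -0.26331225 -0.96470738]
```

View pics/w3.png

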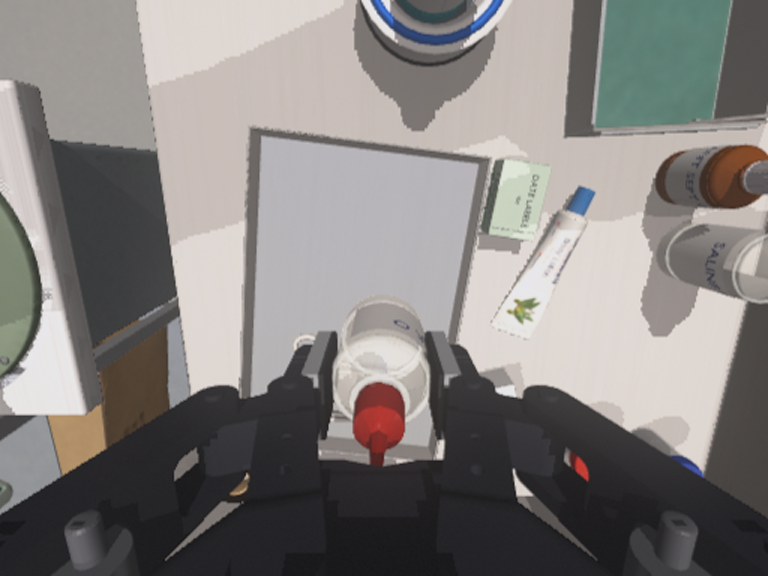

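The bottle is held upright over the tray. The scissor handle edge is at about (303,338), and the tray corners are at (250,128) and (489,158).

Run:
```python
from h import *
c=dict(np.load("pics/w3.npz"))
f=lambda u,v,z: print(pix2w("wrist",((u+.5)/1.5-.5,(v+.5)/1.5-.5),z,c).round(4))
f(303,337,.005); f(250,128,.018); f(489,158,.018); f(382,298,.19)
```

```text
[ 0.3792 -0.0696  0.005 ]
[0.3482 0.1187 0.018 ]
[0.5442 0.0954 0.018 ]
[0.4556 0.0276 0.19  ]
```

Request:
carry_out(steps="-0.15 0 0.1 0 0 0; -0.23 0 0.3 0 0 0; -0.23 0 0.5 0 0 0; -0.23 0 0.7 0 0 0; -0.23 0 0.85 0 0 0; -0.23 0 0.91 0 0 0; -0.23 0 0.93 0 0 0; -0.23 0 0.94 0 0 0; -0.23 0 0.94 0 0 0")

```text
clock: 7.18
tcp_pos: [0.4571, -0.0306, 0.045]
tool_rot: [[-0.0, 1.0, 0.001], [1.0, 0.0, 0.0], [0.0, 0.001, -1.0]]
contact_force: [0.1, -0.6, 0.2]
opening: 0.0336
grip_force: 59.8
```

Lower a little further to see contact, then release.

Request:
carry_out(steps="0 0 0.005 0 0 0; 0 0 0.01 0 0 0; 0 0 0.01 0 0 0")

```text
clock: 7.55
tcp_pos: [0.457, -0.0307, 0.0429]
tool_rot: [[0.0, 1.0, 0.001], [1.0, -0.0, 0.0], [0.0, 0.001, -1.0]]
contact_force: [-2.1, 1.4, 14.8]
opening: 0.0336
grip_force: 61.4
```

Request:
carry_out(steps="0 0 0 0 0 0; 0 0 0 0 0 0; 0 0 0 0 0 0; 0 0 0 0 0 0", jaw=1)

```text
clock: 8.05
tcp_pos: [0.4566, -0.0308, 0.0423]
tool_rot: [[0.0, 1.0, -0.0], [1.0, -0.0, -0.0], [-0.0, -0.0, -1.0]]
contact_force: [0.1, -0.9, -1.2]
opening: 0.0855
grip_force: 0.0
```

Request:
carry_out(steps="0 0 -0.05 0 0 0; 0 0 -0.2 0 0 0; 0 0 -0.4 0 0 0; 0 0 -0.65 0 0 0; 0.2 0 -0.9 0 0 0; 0.45 0 -0.9 0 0 0; 0.7 0 -0.9 0 0 0; 0.95 0.1 -0.9 0 0 0; 1 0.2 -0.9 0 0 0; 1 0.2 -0.9 0 0 0")

```text
clock: 9.3
tcp_pos: [0.4972, 0.1698, 0.2226]
tool_rot: [[-0.001, 1.0, 0.0], [1.0, 0.001, -0.0], [-0.0, 0.0, -1.0]]
contact_force: [-0.1, -0.9, -0.1]
opening: 0.0853
grip_force: 0.0
```

```bash
python3 wr.py w4
```

```text
9.3 [0.49718765 0.16983084 0.22256679]
cam [0.49620754 0.23624839 0.35458173] [-0.00168967 -0.26378429 -0.96458022]
```

View pics/w4.png

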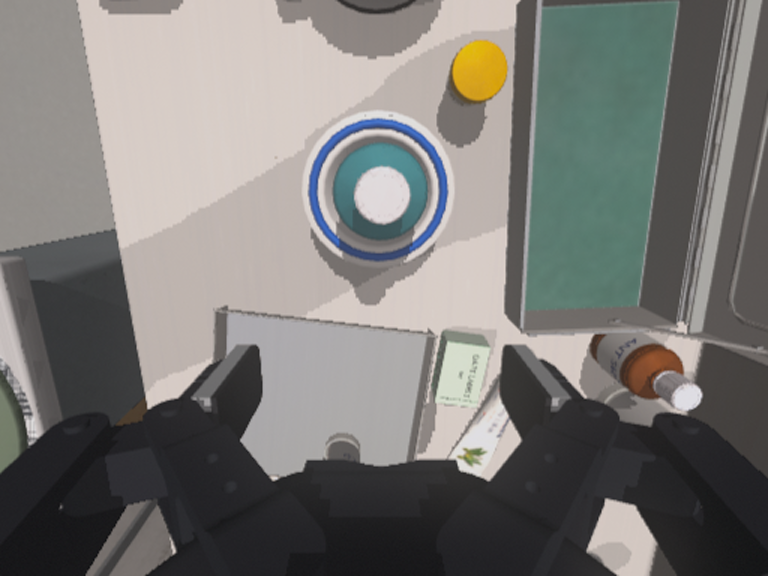

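The wrist view shows the blue ring centre at (378,189) and the teal cap centre at (382,195). The oil bottle stands on the tray at (343,447).

Run:
```python
from h import *
c=dict(np.load("pics/w4.npz"))
f=lambda u,v,z: print(pix2w("wrist",((u+.5)/1.5-.5,(v+.5)/1.5-.5),z,c).round(4))
f(378.3,189,.049); f(382,195,.154); f(480,71,.046); f(343,437,.06)
```

```text
[0.4937 0.2259 0.049 ]
[0.4964 0.2266 0.154 ]
[0.5649 0.3063 0.046 ]
[0.4635 0.0198 0.06  ]
```

Run:
```python
from h import *
c=dict(np.load("pics/w4.npz"))
for p in ((.457,-.031,.09),(.457,-.031,.06),(.457,-.031,0),(.457,.02,.002)): print(w2pix("wrist",p,c)*1.5, w2pix("scene",p))
im=viewer.get_image("scene")[:,:,::-1]; cv2.imwrite("pics/s4.png",cv2.resize(im[90:270,180:440],None,fx=3,fy=3,interpolation=cv2.INTER_CUBIC))
```

```text
[332.7953796  513.77952282] [332.08165881 149.5642813 ]
[336.75811387 486.09518864] [330.63972461 159.6151263 ]
[343.01597934 442.3766784 ] [327.91439387 178.61174683]
[341.61590706 399.63113501] [312.03206249 183.08878914]
```

View pics/s4.png

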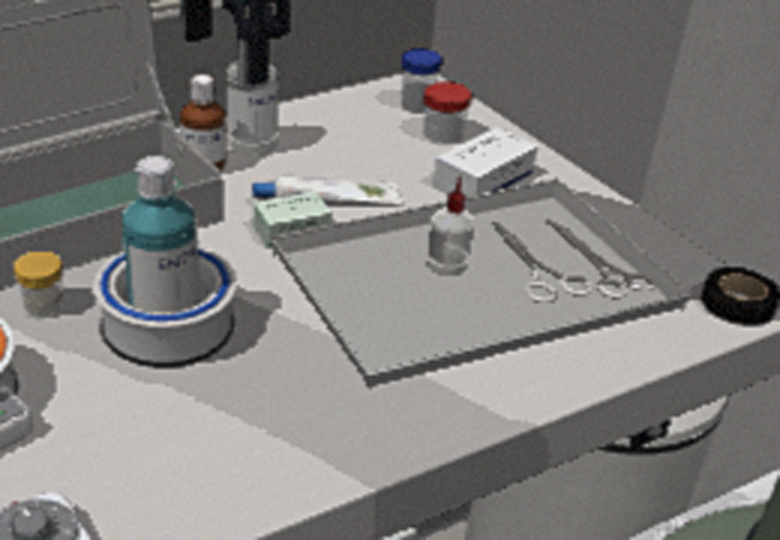

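The oil bottle stands upright on the tray (450,235), clear of the instruments. Next, the teal cap.

Request:
carry_out(steps="0.2 -0.005 0 0 0 0; 0.28 -0.008 0.1 0 0 0; 0.28 -0.008 0.25 0 0 0; 0.28 -0.008 0.34 0 0 0; 0.28 -0.008 0.37 0 0 0; 0.28 -0.008 0.37 0 0 0; 0.28 -0.008 0.37 0 0 0")

```text
clock: 10.28
tcp_pos: [0.4954, 0.2252, 0.1492]
tool_rot: [[0.001, 1.0, 0.001], [1.0, -0.001, 0.001], [0.001, 0.001, -1.0]]
contact_force: [0.2, -0.3, 0.8]
opening: 0.0852
grip_force: 0.0
```

Request:
carry_out(steps="0 0 0 0 0 0; 0 0 0 0 0 0; 0 0 0 0 0 0; 0 0 0 0 0 0; 0 0 0 0 0 0; 0 0 0 0 0 0; 0 0 0 0 0 0", jaw=0.1)

```text
clock: 11.15
tcp_pos: [0.4954, 0.2254, 0.1486]
tool_rot: [[0.0, 1.0, 0.001], [1.0, -0.0, 0.0], [0.0, 0.001, -1.0]]
contact_force: [1.5, -0.6, 4.9]
opening: 0.0261
grip_force: 59.0
```

Request:
carry_out(steps="0 0 -0.02 0 0 0; 0 0 -0.06 0 0 0; 0 0 -0.12 0 0 0; 0 0 -0.2 0 0 0; 0 0 -0.28 0 0 0; 0 0 -0.35 0 0 0; -0.1 -0.02 -0.35 0 0 0; -0.25 -0.05 -0.35 0 0 0; -0.4 -0.1 -0.35 0 0 0")

```text
clock: 12.28
tcp_pos: [0.4746, 0.1436, 0.2183]
tool_rot: [[0.001, 1.0, -0.0], [1.0, -0.001, -0.0], [-0.0, -0.0, -1.0]]
contact_force: [0.9, -0.6, -3.2]
opening: 0.0258
grip_force: 59.3
```

Request:
carry_out(steps="-0.15 -0.02 0 0 0 0; -0.3 -0.05 0 0 0 0; -0.4 -0.07 0 0 0 0; -0.4 -0.07 0.1 0 0 0; -0.4 -0.07 0.2 0 0 0; -0.4 -0.07 0.3 0 0 0; -0.4 -0.07 0.35 0 0 0; -0.4 -0.07 0.37 0 0 0; -0.4 -0.07 0.38 0 0 0; -0.4 -0.07 0.38 0 0 0")

```text
clock: 13.52
tcp_pos: [0.4613, 0.0652, 0.1426]
tool_rot: [[0.0, 1.0, 0.0], [1.0, -0.0, 0.0], [0.0, 0.0, -1.0]]
contact_force: [0.2, -0.2, -3.7]
opening: 0.026
grip_force: 59.4
```

Request:
carry_out(steps="0 0 0.006 0 0 0; 0 0 0.01 0 0 0; 0 0 0.01 0 0 0")

```text
clock: 13.9
tcp_pos: [0.4615, 0.0654, 0.1406]
tool_rot: [[0.0, 1.0, 0.001], [1.0, -0.0, 0.0], [0.0, 0.001, -1.0]]
contact_force: [0.8, -0.5, 5.0]
opening: 0.0261
grip_force: 60.3
```

Contact. Release and rise, then travel towards the cup at (0.4915, 0.413).

Request:
carry_out(steps="0 0 0 0 0 0; 0 0 0 0 0 0; 0 0 0 0 0 0; 0 0 0 0 0 0; 0 0 -0.05 0 0 0; 0 0 -0.2 0 0 0; 0 0 -0.4 0 0 0; 0.2 0 -0.4 0 0 0; 0.4 0 -0.4 0 0 0; 0.65 0 -0.4 0 0 0", jaw=1)

```text
clock: 15.15
tcp_pos: [0.4612, 0.196, 0.2213]
tool_rot: [[0.002, 1.0, 0.001], [1.0, -0.002, 0.0], [0.0, 0.001, -1.0]]
contact_force: [1.0, 1.2, 1.0]
opening: 0.0851
grip_force: 0.0
```

Request:
carry_out(steps="0.25 0.05 0 0 0 0; 0.5 0.1 0 0 0 0; 0.75 0.15 0 0 0 0; 0.9 0.15 0 0 0 0; 0.9 0.15 0 0 0 0")

```text
clock: 15.78
tcp_pos: [0.4903, 0.3774, 0.2204]
tool_rot: [[-0.003, 1.0, -0.0], [1.0, 0.003, 0.0], [0.0, -0.0, -1.0]]
contact_force: [0.2, -0.1, 0.4]
opening: 0.0854
grip_force: 0.0
```

```bash
python3 wr.py w5
```

```text
15.775 [0.49034095 0.3774365  0.22038002]
cam [0.4893312  0.44380132 0.35243612] [-0.00164143 -0.26336261 -0.96469552]
```

View pics/w5.png

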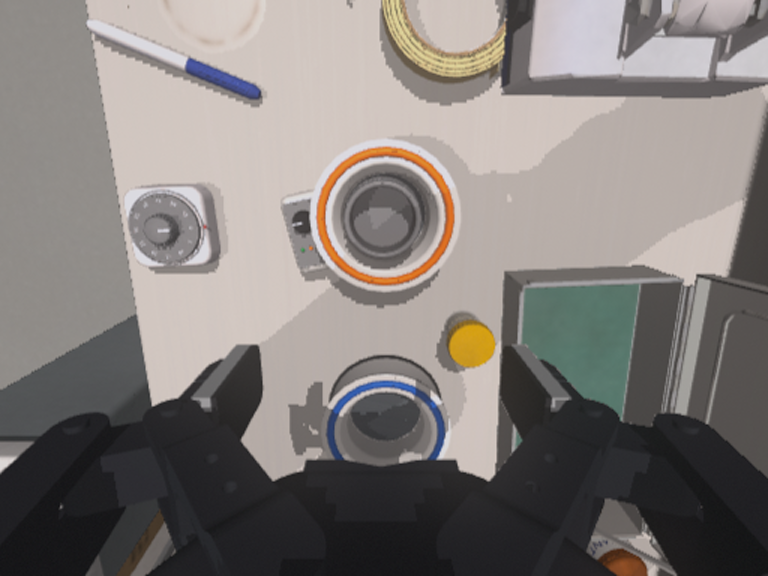

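The orange ring centre is at (386,216.5), and the empty cup's rim is centred at about (382.5,217).

Run:
```python
from h import *
c=dict(np.load("pics/w5.npz"))
f=lambda u,v,z: print(pix2w("wrist",((u+.5)/1.5-.5,(v+.5)/1.5-.5),z,c).round(4))
f(386,216.5,.049); f(382.5,217,.064)
```

```text
[0.4926 0.4136 0.049 ]
[0.4899 0.4147 0.064 ]
```

Request:
carry_out(steps="0.15 0 0.1 0 0 0; 0.187 0 0.3 0 0 0; 0.187 0 0.5 0 0 0; 0.187 0 0.65 0 0 0; 0.187 0 0.76 0 0 0; 0.187 0 0.805 0 0 0; 0.187 0 0.805 0 0 0; 0.187 0 0.805 0 0 0")

```text
clock: 16.82
tcp_pos: [0.4917, 0.4127, 0.0604]
tool_rot: [[0.0, 1.0, 0.001], [1.0, -0.0, 0.001], [0.001, 0.001, -1.0]]
contact_force: [-0.1, -0.5, -0.7]
opening: 0.0853
grip_force: 0.0
```

Request:
carry_out(steps="0 0 0 0 0 0; 0 0 0 0 0 0; 0 0 0 0 0 0; 0 0 0 0 0 0; 0 0 0 0 0 0", jaw=0.4)

```text
clock: 17.45
tcp_pos: [0.4914, 0.4129, 0.0606]
tool_rot: [[0.0, 1.0, 0.001], [1.0, -0.0, 0.001], [0.001, 0.001, -1.0]]
contact_force: [-3.9, -3.4, 17.3]
opening: 0.0536
grip_force: 60.0
```

Request:
carry_out(steps="0 0 -0.02 0 0 0; 0 0 -0.05 0 0 0; 0 0 -0.1 0 0 0; 0 0 -0.17 0 0 0; 0 0 -0.25 0 0 0; 0 0 -0.33 0 0 0; 0 0 -0.4 0 0 0; 0 0 -0.4 0 0 0")

```text
clock: 18.45
tcp_pos: [0.4915, 0.413, 0.1406]
tool_rot: [[0.0, 1.0, 0.001], [1.0, -0.0, 0.001], [0.001, 0.001, -1.0]]
contact_force: [0.6, 0.4, -1.8]
opening: 0.0531
grip_force: 63.1
```

```bash
python3 wr.py w6
```

```text
18.45 [0.49151049 0.41301513 0.14056861]
cam [0.49052198 0.47919936 0.27272145] [-0.00101767 -0.26221471 -0.96500902]
```

View pics/w6.png

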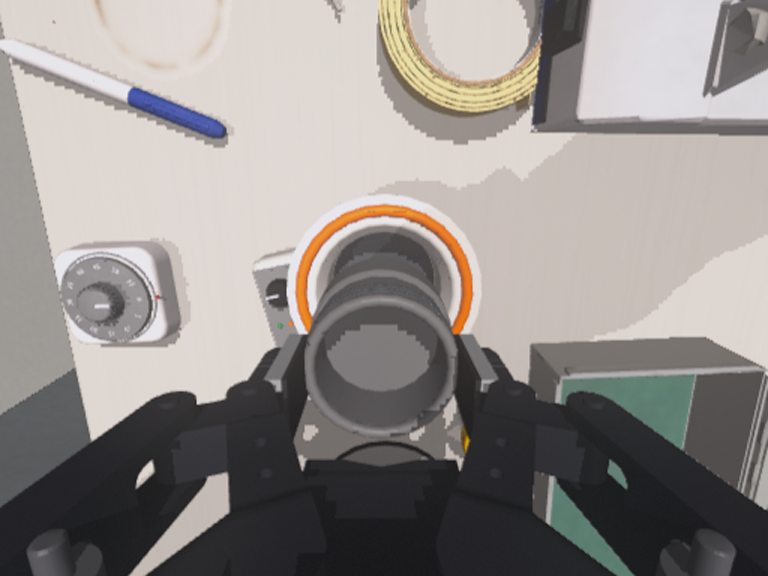

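The cup is held level, with its rim centred at about (381.5,365).

Run:
```python
from h import *
c=dict(np.load("pics/w6.npz"))
f=lambda u,v,z: print(pix2w("wrist",((u+.5)/1.5-.5,(v+.5)/1.5-.5),z,c).round(4))
f(381.5,365,.144);f(381.5,294,.144);f(381.5,437,.144)
```

```text
[0.4907 0.4145 0.144 ]
[0.4906 0.4407 0.144 ]
[0.4907 0.385  0.144 ]
```

Request:
carry_out(steps="-0.1 0 0 0 0 0; -0.25 0 0 0 0 0; -0.45 0.005 0 0 0 0; -0.65 0.01 0 0 0 0; -0.8 0.012 0 0 0 0; -0.9 0.012 0 0 0 0; -0.94 0.012 0 0 0 0; -0.94 0.012 0 0 0 0")

```text
clock: 19.5
tcp_pos: [0.4935, 0.2248, 0.1392]
tool_rot: [[0.0, 1.0, -0.0], [1.0, -0.0, 0.0], [0.0, -0.0, -1.0]]
contact_force: [0.6, 0.2, -1.0]
opening: 0.0535
grip_force: 63.1
```

Request:
carry_out(steps="0 0 0.07 0 0 0; 0 0 0.15 0 0 0; 0 0 0.22 0 0 0; 0 0 0.28 0 0 0; 0 0 0.33 0 0 0; 0 0 0.36 0 0 0; 0 0 0.38 0 0 0; 0 0 0.39 0 0 0; 0 0 0.39 0 0 0")

```text
clock: 20.62
tcp_pos: [0.4936, 0.2247, 0.0614]
tool_rot: [[0.0, 1.0, 0.0], [1.0, -0.0, 0.0], [0.0, 0.0, -1.0]]
contact_force: [-0.5, -0.7, -1.1]
opening: 0.0533
grip_force: 63.1
```

Request:
carry_out(steps="0 0 0.005 0 0 0; 0 0 0.005 0 0 0; 0 0 0.005 0 0 0; 0 0 0.005 0 0 0; 0 0 -0.05 0 0 0; 0 0 -0.2 0 0 0; 0 0 -0.45 0 0 0; 0 0 -0.7 0 0 0; 0 0 -0.8 0 0 0; 0 0 -0.8 0 0 0", jaw=1)

```text
clock: 21.88
tcp_pos: [0.494, 0.2249, 0.2233]
tool_rot: [[0.0, 1.0, 0.003], [1.0, -0.0, 0.002], [0.002, 0.003, -1.0]]
contact_force: [-0.7, 0.0, -1.0]
opening: 0.0852
grip_force: 0.0
```

Request:
carry_out(steps="-0.2 -0.03 0 0 0 0; -0.45 -0.08 0 0 0 0; -0.7 -0.13 0 0 0 0; -0.9 -0.18 0 0 0 0; -1 -0.18 0 0 0 0; -1 -0.18 0 0 0 0")

```text
clock: 22.62
tcp_pos: [0.4571, 0.0234, 0.221]
tool_rot: [[0.003, 1.0, -0.001], [1.0, -0.003, -0.0], [-0.0, -0.001, -1.0]]
contact_force: [1.0, 0.7, -0.2]
opening: 0.0856
grip_force: 0.0
```

Run:
```python
from h import *
im=viewer.get_image("top")[:,:,::-1]; cv2.imwrite("pics/t7.png",cv2.resize(im[120:270,130:350],None,fx=3.6,fy=3.6,interpolation=cv2.INTER_CUBIC))
```

```text
(no output)
```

View pics/t7.png

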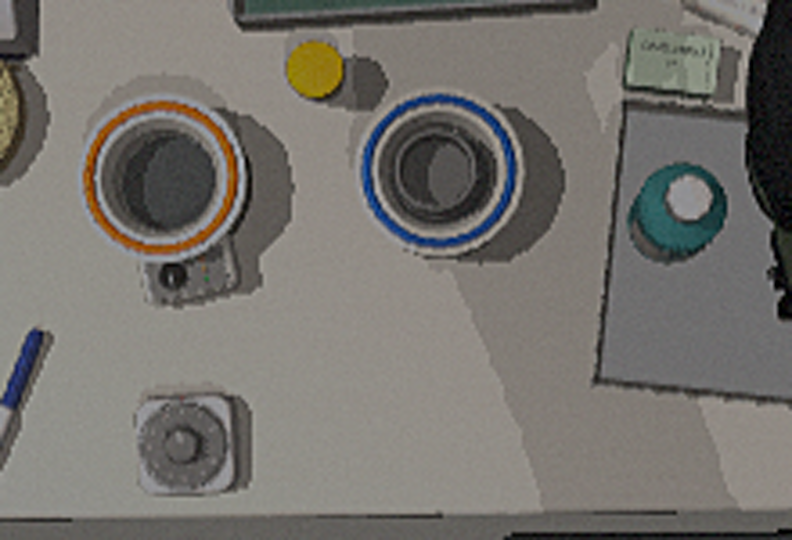

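The cup sits concentric in the blue well (rim centre (438,171)). The teal bottle is upright on the tray, and the warmer is empty. Pick up the oil bottle.

Request:
carry_out(steps="-0.2 0 0 0 0 0; -0.272 0 0.1 0 0 0; -0.272 0 0.3 0 0 0; -0.272 0 0.5 0 0 0; -0.272 0 0.7 0 0 0; -0.272 0 0.83 0 0 0; -0.272 0 0.885 0 0 0; -0.272 0 0.885 0 0 0; -0.272 0 0.885 0 0 0")

```text
clock: 23.8
tcp_pos: [0.458, -0.0295, 0.0451]
tool_rot: [[-0.0, 1.0, 0.001], [1.0, 0.0, 0.0], [0.0, 0.001, -1.0]]
contact_force: [0.1, -0.5, 0.3]
opening: 0.0854
grip_force: 0.0
```

Request:
carry_out(steps="0 0 0 0 0 0; 0 0 0 0 0 0; 0 0 0 0 0 0; 0 0 0 0 0 0; 0 0 0 0 0 0; 0 0 0 0 0 0", jaw=0.2)

```text
clock: 24.55
tcp_pos: [0.4577, -0.0298, 0.0448]
tool_rot: [[0.0, 1.0, 0.001], [1.0, -0.0, 0.0], [0.0, 0.001, -1.0]]
contact_force: [-2.0, -0.2, 14.0]
opening: 0.0333
grip_force: 58.3
```

Request:
carry_out(steps="0 0 -0.02 0 0 0; 0 0 -0.06 0 0 0; 0 0 -0.15 0 0 0; 0 0 -0.3 0 0 0; 0 0 -0.5 0 0 0; 0 0 -0.7 0 0 0; 0 0 -0.88 0 0 0; 0 0 -0.97 0 0 0; 0 0 -0.97 0 0 0")

```text
clock: 25.68
tcp_pos: [0.4578, -0.0297, 0.2396]
tool_rot: [[0.0, 1.0, 0.002], [1.0, -0.0, 0.001], [0.001, 0.002, -1.0]]
contact_force: [-0.5, -0.1, -1.6]
opening: 0.0332
grip_force: 59.8
```

Request:
carry_out(steps="0.1 0 0 0 0 0; 0.25 0.03 0 0 0 0; 0.45 0.06 0 0 0 0; 0.65 0.1 0 0 0 0; 0.85 0.15 0 0 0 0; 1 0.18 0 0 0 0; 1 0.18 0 0 0 0")

```text
clock: 26.55
tcp_pos: [0.4931, 0.1722, 0.2371]
tool_rot: [[-0.003, 1.0, -0.001], [1.0, 0.003, -0.0], [-0.0, -0.001, -1.0]]
contact_force: [0.4, -0.5, 0.0]
opening: 0.0332
grip_force: 59.7
```

Request:
carry_out(steps="0.1 0 0 0 0 0; 0.2 0 0.1 0 0 0; 0.27 0 0.25 0 0 0; 0.27 0 0.4 0 0 0; 0.27 0 0.5 0 0 0; 0.27 0 0.52 0 0 0; 0.27 0 0.52 0 0 0")

```text
clock: 27.42
tcp_pos: [0.4936, 0.2241, 0.1346]
tool_rot: [[0.001, 1.0, -0.0], [1.0, -0.001, -0.0], [-0.0, -0.0, -1.0]]
contact_force: [1.0, -0.2, -0.1]
opening: 0.0331
grip_force: 59.7
```

```bash
python3 wr.py w8
```

```text
27.425 [0.49359294 0.22410413 0.13455853]
cam [0.49277549 0.29049605 0.26660964] [-0.00236367 -0.26356072 -0.96463991]
```

View pics/w8.png

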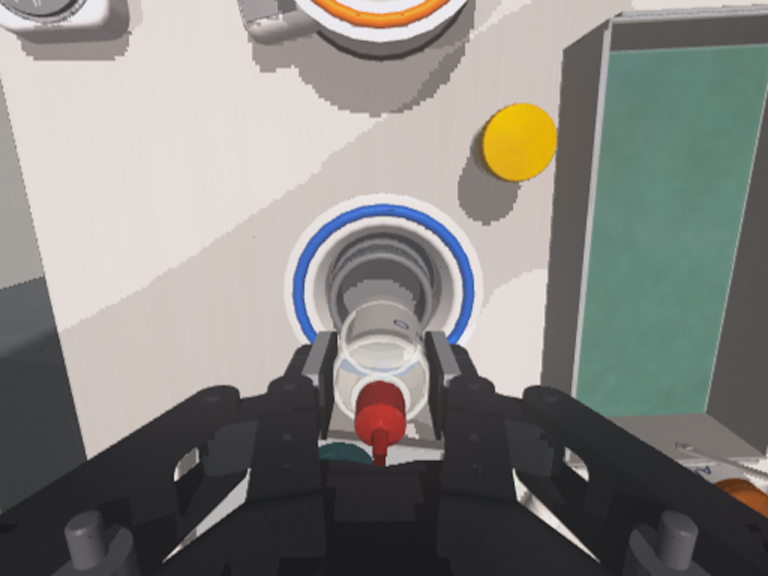

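The cup rim's far edge is at (383,235) with sides at 329 and 437. The bottle's base edge is at (382,300).

Run:
```python
from h import *
c=dict(np.load("pics/w8.npz"))
f=lambda u,v,z: print(pix2w("wrist",((u+.5)/1.5-.5,(v+.5)/1.5-.5),z,c).round(4))
f(383,235,.064);f(329,285,.064);f(437,285,.064);f(382,300,.092);f(340,330,.092);f(423,330,.092)
```

```text
[0.4934 0.2609 0.064 ]
[0.465  0.2345 0.064 ]
[0.5219 0.2345 0.064 ]
[0.4929 0.2351 0.092 ]
[0.4732 0.2203 0.092 ]
[0.5121 0.2204 0.092 ]
```

Run:
```python
from h import *
im=cv2.imread("pics/w8.png"); c=dict(np.load("pics/w8.npz"))
cr=cv2.resize(im[190:440,280:490],None,fx=2.4,fy=2.4,interpolation=cv2.INTER_CUBIC)
for p,col in (((.4937,.226),(0,255,0)),):
  for z,r in ((.064,.028),(.064,.0235)):
    t=np.linspace(0,2*np.pi,60)
    P=[((w2pix("wrist",(p[0]+r*np.cos(a),p[1]+r*np.sin(a),z),c)+.5)*1.5-.5-[280,190])*2.4 for a in t]
    cv2.polylines(cr,[np.int32(P)],True,col,1)
cv2.imwrite("pics/w8c.png",cr)
```

```text
(no output)
```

View pics/w8c.png

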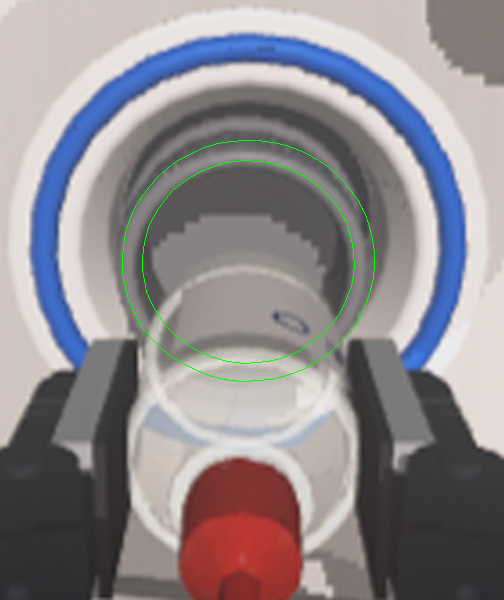

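Run:
```python
from h import *
im=cv2.imread("pics/w8.png"); c=dict(np.load("pics/w8.npz"))
cr=cv2.resize(im[190:440,280:490],None,fx=2.4,fy=2.4,interpolation=cv2.INTER_CUBIC)
for y,col in ((.2235,(0,255,0)),(.2185,(255,0,255))):
  for z,r in ((.092,.0185),(.149,.0185)):
    t=np.linspace(0,2*np.pi,60)
    P=[((w2pix("wrist",(.493+r*np.cos(a),y+r*np.sin(a),z),c)+.5)*1.5-.5-[280,190])*2.4 for a in t]
    cv2.polylines(cr,[np.int32(P)],True,col,1)
cv2.imwrite("pics/w8d.png",cr)
```

```text
(no output)
```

View pics/w8d.png

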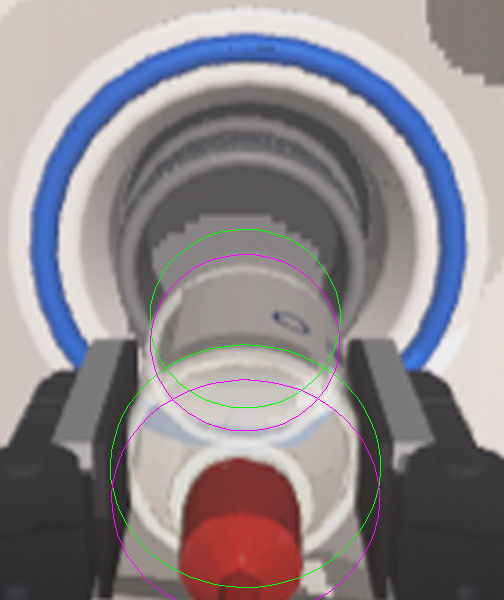

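Run:
```python
from h import *
c=dict(np.load("pics/w8.npz"))
f=lambda u,v,z: print(pix2w("wrist",((u+.5)/1.5-.5,(v+.5)/1.5-.5),z,c).round(4))
f(380,464,.184); f(381,372,.154); f(381,336,.092)
# top and scene views now: print predicted pixels for tip
for y in (.218,.224): print(w2pix("top",(.493,y,.092)),w2pix("scene",(.493,y,.092)),w2pix("scene",(.493,y,.12)))
im=viewer.get_image("scene")[:,:,::-1]; cr=cv2.resize(im[110:230,180:300],None,fx=5,fy=5,interpolation=cv2.INTER_CUBIC)
for y,col in ((.224,(0,255,0)),(.218,(255,0,255))):
  for z in(.092,.12):
    P=[(w2pix("scene",(.493+.0185*np.cos(a),y+.0185*np.sin(a),z))+.5-[180,110])*5-.5 for a in np.linspace(0,6.3,60)]
    cv2.polylines(cr,[np.int32(P)],True,col,1)
cv2.imwrite("pics/s8.png",cr)
```

```text
[0.4924 0.2222 0.184 ]
[0.4926 0.2313 0.154 ]
[0.4924 0.2173 0.092 ]
[254.15186962 165.32645178] [236.49338379 166.56779169] [236.10093606 156.42365586]
[251.58140369 165.36917527] [234.16562775 167.20820372] [233.72588985 157.05101261]
```

View pics/s8.png

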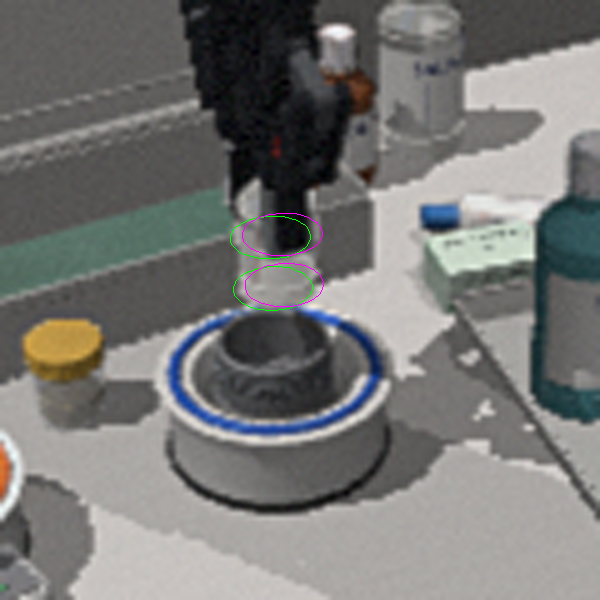

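In the scene view the bottle is upright, with its axis at y of about 0.221. It needs +5 mm in y to centre over the cup at 0.226.

Request:
carry_out(steps="0.025 0.002 0 0 0 0; 0.025 0.002 0.03 0 0 0; 0.025 0.002 0.08 0 0 0; 0.025 0.002 0.12 0 0 0; 0.025 0.002 0.16 0 0 0; 0.025 0.002 0.19 0 0 0; 0.025 0.002 0.19 0 0 0")

```text
clock: 28.4
tcp_pos: [0.4937, 0.229, 0.0958]
tool_rot: [[0.0, 1.0, -0.001], [1.0, -0.0, -0.0], [-0.0, -0.001, -1.0]]
contact_force: [0.6, -0.3, -0.2]
opening: 0.0334
grip_force: 59.7
```

No contact with the cup. Continue down.

Request:
carry_out(steps="0 0 0.02 0 0 0; 0 0 0.04 0 0 0; 0 0 0.055 0 0 0; 0 0 0.065 0 0 0; 0 0 0.068 0 0 0; 0 0 0.068 0 0 0")

```text
clock: 29.15
tcp_pos: [0.4939, 0.2292, 0.0827]
tool_rot: [[0.0, 1.0, -0.0], [1.0, -0.0, -0.0], [-0.0, -0.0, -1.0]]
contact_force: [-0.1, 1.3, -0.3]
opening: 0.0334
grip_force: 59.7
```

Request:
carry_out(steps="0 0 0.005 0 0 0; 0 0 0.009 0 0 0; 0 0 0.009 0 0 0")

```text
clock: 29.52
tcp_pos: [0.494, 0.2292, 0.081]
tool_rot: [[0.0, 1.0, 0.0], [1.0, -0.0, 0.0], [0.0, 0.0, -1.0]]
contact_force: [1.2, 1.0, 0.8]
opening: 0.0333
grip_force: 59.9
```

Request:
carry_out(steps="0 0 0 0 0 0; 0 0 0 0 0 0; 0 0 0 0 0 0; 0 0 0 0 0 0; 0 0 -0.05 0 0 0; 0 0 -0.2 0 0 0; 0 0 -0.4 0 0 0; 0 0 -0.6 0 0 0; 0 0 -0.75 0 0 0; 0 0 -0.75 0 0 0", jaw=1)

```text
clock: 30.78
tcp_pos: [0.4947, 0.2296, 0.2335]
tool_rot: [[0.0, 1.0, 0.003], [1.0, -0.0, 0.002], [0.002, 0.003, -1.0]]
contact_force: [-0.5, 0.1, -1.5]
opening: 0.0851
grip_force: 0.0
```

Request:
carry_out(steps="-0.2 -0.03 0 0 0 0; -0.4 -0.08 0 0 0 0; -0.6 -0.13 0 0 0 0; -0.76 -0.166 0 0 0 0; -0.82 -0.166 0.05 0 0 0; -0.82 -0.166 0.2 0 0 0; -0.82 -0.166 0.35 0 0 0; -0.82 -0.166 0.44 0 0 0; -0.82 -0.166 0.46 0 0 0; -0.82 -0.166 0.46 0 0 0")

```text
clock: 32.02
tcp_pos: [0.4607, 0.0654, 0.1389]
tool_rot: [[-0.0, 1.0, -0.0], [1.0, 0.0, -0.0], [-0.0, -0.0, -1.0]]
contact_force: [-0.4, 1.0, 0.9]
opening: 0.0853
grip_force: 0.0
```

Request:
carry_out(steps="0 0 0 0 0 0; 0 0 0 0 0 0; 0 0 0 0 0 0; 0 0 0 0 0 0; 0 0 0 0 0 0; 0 0 0 0 0 0; 0 0 0 0 0 0", jaw=0.1)

```text
clock: 32.9
tcp_pos: [0.4612, 0.0654, 0.1394]
tool_rot: [[0.0, 1.0, 0.001], [1.0, -0.0, 0.0], [0.0, 0.001, -1.0]]
contact_force: [1.4, 0.7, 7.3]
opening: 0.0264
grip_force: 58.7
```

Request:
carry_out(steps="0 0 -0.02 0 0 0; 0 0 -0.06 0 0 0; 0 0 -0.13 0 0 0; 0 0 -0.23 0 0 0; 0 0 -0.37 0 0 0; 0 0 -0.53 0 0 0; 0 0 -0.68 0 0 0; 0 0 -0.8 0 0 0; 0 0 -0.85 0 0 0; 0 0 -0.85 0 0 0")

```text
clock: 34.15
tcp_pos: [0.4606, 0.0652, 0.3092]
tool_rot: [[0.0, 1.0, 0.001], [1.0, -0.0, 0.0], [0.0, 0.001, -1.0]]
contact_force: [-0.2, -0.5, -3.5]
opening: 0.0262
grip_force: 59.3
```

Request:
carry_out(steps="0.08 0.01 0 0 0 0; 0.2 0.03 0 0 0 0; 0.36 0.05 0 0 0 0; 0.52 0.07 0 0 0 0; 0.68 0.09 0 0 0 0; 0.82 0.11 0 0 0 0; 0.93 0.13 0 0 0 0; 1 0.15 0 0 0 0; 1 0.157 0 0 0 0")

```text
clock: 35.28
tcp_pos: [0.4922, 0.2657, 0.3085]
tool_rot: [[-0.001, 1.0, -0.0], [1.0, 0.001, -0.001], [-0.001, -0.0, -1.0]]
contact_force: [-1.0, -0.6, -3.8]
opening: 0.0264
grip_force: 59.3
```

Request:
carry_out(steps="0.08 0 0 0 0 0; 0.2 0 0 0 0 0; 0.36 0 0 0 0 0; 0.5 0 0 0 0 0; 0.62 0 0 0 0 0; 0.7 0 0 0 0 0; 0.735 0 0 0 0 0; 0.735 0 0 0 0 0; 0.735 0 0 0 0 0")

```text
clock: 36.4
tcp_pos: [0.4924, 0.4114, 0.3091]
tool_rot: [[0.001, 1.0, 0.0], [1.0, -0.001, -0.0], [-0.0, 0.0, -1.0]]
contact_force: [1.2, 0.1, -3.2]
opening: 0.0262
grip_force: 59.4
```

Request:
carry_out(steps="0.005 0 0.08 0 0 0; 0.005 0 0.2 0 0 0; 0.005 0 0.33 0 0 0; 0.005 0 0.45 0 0 0; 0.005 0 0.52 0 0 0; 0.005 0 0.56 0 0 0; 0.005 0 0.56 0 0 0")

```text
clock: 37.28
tcp_pos: [0.4921, 0.4131, 0.1968]
tool_rot: [[0.0, 1.0, -0.0], [1.0, -0.0, -0.0], [-0.0, -0.0, -1.0]]
contact_force: [0.3, -0.5, -3.2]
opening: 0.0259
grip_force: 59.4
```

Request:
carry_out(steps="0 0 0.04 0 0 0; 0 0 0.08 0 0 0; 0 0 0.12 0 0 0; 0 0 0.16 0 0 0; 0 0 0.19 0 0 0; 0 0 0.21 0 0 0; 0 0 0.23 0 0 0; 0 0 0.235 0 0 0; 0 0 0.235 0 0 0")

```text
clock: 38.4
tcp_pos: [0.4922, 0.4133, 0.15]
tool_rot: [[0.0, 1.0, 0.0], [1.0, -0.0, 0.0], [0.0, 0.0, -1.0]]
contact_force: [-0.7, 0.2, -3.5]
opening: 0.0258
grip_force: 59.3
```

Request:
carry_out(steps="0 0 0.006 0 0 0; 0 0 0.012 0 0 0; 0 0 0.014 0 0 0; 0 0 0.014 0 0 0")

```text
clock: 38.9
tcp_pos: [0.4924, 0.4134, 0.1475]
tool_rot: [[0.0, 1.0, 0.001], [1.0, -0.0, 0.001], [0.001, 0.001, -1.0]]
contact_force: [0.3, -0.1, 4.1]
opening: 0.0258
grip_force: 60.2
```

Request:
carry_out(steps="0 0 0 0 0 0; 0 0 0 0 0 0; 0 0 0 0 0 0; 0 0 0 0 0 0; 0 0 -0.05 0 0 0; 0 0 -0.2 0 0 0; 0 0 -0.4 0 0 0; 0.2 0 -0.4 0 0 0; 0.5 0 -0.4 0 0 0; 0.5 0 -0.4 0 0 0", jaw=1)

```text
clock: 40.15
tcp_pos: [0.49, 0.5177, 0.2268]
tool_rot: [[-0.005, 1.0, -0.001], [1.0, 0.005, 0.002], [0.002, -0.001, -1.0]]
contact_force: [0.3, -1.3, -0.9]
opening: 0.0854
grip_force: 0.0
```

Run:
```python
from h import *
im=viewer.get_image("scene")[:,:,::-1]; a=cv2.resize(im[120:300,110:290],(540,540),interpolation=cv2.INTER_CUBIC)
cv2.imwrite("pics/s9.png",a)
```

```text
(no output)
```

View pics/s9.png

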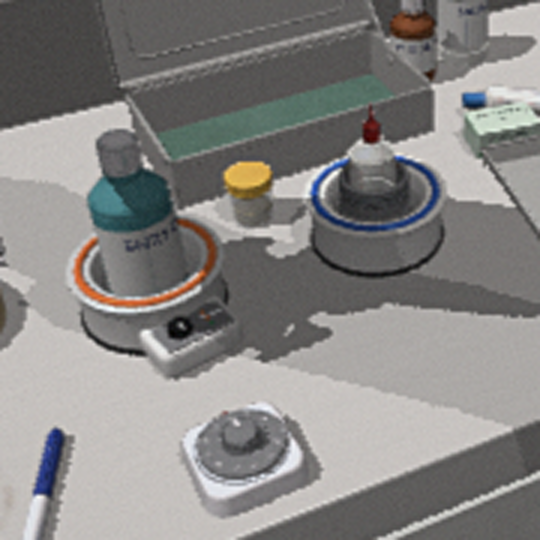

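The teal bottle stands in the orange well and the oil bottle in the cup in the blue well. I'll check uprightness numerically.

Run:
```python
from h import *
g=lambda p:((w2pix("scene",p)-[110,120]+.5)*3-.5).round(1)
print("teal cap top",g((.4922,.4135,.154)),"oil tip",g((.4935,.226,.13)))
print(telemetry.observe()["clock"])
```

```text
teal cap top [118.7 137.1] oil tip [369.  101.3]
40.2
```

```bash
python3 -c "
from station import manip; print(manip.job_done())"
```

```text
the job is handed in; nothing more can be done
None
```

The swap is done and handed in at about 40 s, with no verdict returned: the last picture shows the teal bottle upright in the warmer and the oil bottle upright in its cup in the blue-ringed holder, and the bystanders look unmoved; I viewed 16 pictures, two over the 14 allowed.

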